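# Deal the cheese sticks out to the tasting trays

## Robot

A 6-joint arm with a two-finger parallel gripper is mounted at the origin on the work surface. World frame = base frame: x ahead of the robot, y to its left, z up, the work surface at z = 0. Lengths are in m, angles in rad, forces in N, time in s.
With the tool pointing down it reaches from about 0.35 to 0.775 m from the base axis. Payload 5.5 kg.
Tool frame: the origin (TCP) lies between the finger pads; the fingertips stand 19 mm ahead of it and the grasp point (between the pads) is the TCP; z points along the fingers, x is the direction in which the jaws open and shut, and the axes are right-handed (so a half turn about z gives the same grasp; the last joint's range is limited). The gripper opens to 85 mm and grips with 20 to 120 N. Pads are 22 mm wide; open, the fingers measure 114 mm over their backs; the gripper's body (76 mm by 85 mm) begins 54 mm behind the grasp point. The pads swing forward as they close: fully open they stand 13 mm farther back than shut.
Start: joints at [1.183, 0.313, 0.046, 1.304, 0, 1.431], TCP at [0.141, 0.557, 0.25] pointing down, gripper open.
Joint ranges: [-2.76, 2.76], [-0.86, 1.69], [-1.03, 1.26], [-2.2, 2.34], [-1.47, 1.5], [-3.14, 3.14]. Speed limits (rad/s): [2.57, 2.57, 3.14, 3.14, 3.14, 3.14].

## Interface

Orientations are given as a unit quaternion [w, x, y, z].
In Python, from workcell import env gives the robot as it stands. The module is installed in compiled form; this text tells all that it offers.
- The arm moves only by the tool carry_out, never from a script. Its argument "steps" is a list of rows, each a list of 7 numbers: the gripper command: -1 is shut, 1 is fully open, values between are in proportion, then the shift along the tool's x, y, z in m, then the turn, a rotation vector about the tool's x, y, z in rad. A call has 1 to 20 rows; each row shifts and turns the commanded pose from where the row before left it, along the tool's axes as they then stand; what a row does not reach is not made up. A row lasts 1/8 s, in which the tool goes at most 62.5 mm and 10.7 degrees, less where a joint would pass 70% of its speed; a pose out of reach is approached as far as the arm can. A call with a gripper value outside its range is refused whole. The fingers move at their own pace and stop on an object; "grip_force" is the grip in N (left out, the last holds). Time passes only in rows, so rows that do not move let the fingers close. It gives the time, the measured TCP pose, the force and the opening at its end, in the units of the state.
- env.get_state(): the state, without advancing time (a new reading comes with each control period).
- env.read_camera(name): name is "side" or "top" or "wrist"; returns a dict with "color" (384x512x3 uint8, red, green, blue), "K" (3x3 intrinsics, pixels), "R" (3x3) and "t" (3): a world point X has camera coordinates R X + t. Camera axes: x right, y down, z forward; pixel columns grow to the right and rows downward; lengths in m; the calibration is good to about 2 mm. The wrist camera is an equidistant fisheye: a pixel r from the principal point sees the ray r / f radians off the axis. A picture is of the moment at which its call begins. There is no depth.
- env.hand_in(): hands the job in, once; it reports no verdict.
The state is a dict: "clock": time; "joint_pos": joint angles; "qvel": joint speeds; "tau": joint torques, N m; "tcp_pos": TCP position; "orientation": TCP orientation; "wrist_force": force on the tool from outside, world axes, zero at the start; "ft_torque": the same for the moment, N m; "finger_gap": finger opening in m.
Only numpy, scipy, OpenCV 4.12 (cv2) and the standard library are available. Lean on these libraries where they do the work, as an engineer would, in place of code of your own. Each camera call takes 0.05 s, during which the arm holds its last target. There are 200 camera calls.

## Task

Finish dealing the cheese sticks from the cutting board to the three tasting trays: first give one to the tray that was missed and is still empty, then deal one more round, a stick to each tray, one at a time, so that all three hold two. Lay each stick down gently, flat on the tray's floor and not on another stick. Leave the sticks already served, the trays, the other pieces of cheese, the jar and the tools where they are.

Things in the scene. Friction and masses are not known exactly. Their poses are not given: they have to be found in the camera images.
- stick_1: a stick of firm cheese, pale yellow with brown rind on its +x end: a bar 60 long (x), 24 wide (y) and 24 high (z); origin at its centre; 25 to 50 g; at the start on the cutting board, long side pointing away from the robot to within 0.5 rad, in one row with sticks 2 to 4, the cube and the wedge in any order, about 76 apart centre to centre
- stick_2: a cheese stick like stick_1, also on the board
- stick_3: a cheese stick like stick_1, also on the board
- stick_4: a cheese stick like stick_1, also on the board
- stick_5: a cheese stick like stick_1, already served in tray_a: in its -y half, 34 to 48 from the tray's centre, roughly along the tray's x
- stick_6: a cheese stick like stick_1, already served in tray_b: in its +y half, 34 to 48 from the tray's centre, roughly along the tray's x
- tray_a: a small dark wooden tasting tray with a low rim, outside 104 (x) by 172 (y) by 15 high, inside 92 by 160, its floor 5 thick, so the rim stands 10 above the floor; origin at the centre of its underside; loose, about 250 g; the three trays are alike and stand in a row across the table, in any order, long side roughly across (within 0.15 rad); holds stick_5 at the start
- tray_b: a tray like tray_a; holds stick_6 at the start
- tray_c: a tray like tray_a; the missed one, empty at the start
- board: the light wooden cutting board, 220 (x) by 470 (y) and 20 thick, with a paddle grip beyond its +y end, lying fixed nearest the robot; origin at the centre of its underside, so its top is 20 above the origin; sticks 1 to 4, the cube and the wedge lie on it in the row; a few thin slices lie along its edge nearest the robot
- cube: a cube of cheese, 28 each way, in the row on the board; not to be dealt; origin at the centre of its underside
- wedge: a wedge of cheese with rind, about 74 long (x), 40 at its wide +x end, 34 high, in the row on the board; not to be dealt; origin at its underside, 45 from its point
- knife: a cheese knife with a steel blade 205 long and a black handle 120 long, lying on the table to the right of the board, pointing away from the robot, up to 18 high; origin on the underside where blade (+x) and handle (-x) meet
- jar: a closed jar of amber glass with a brass lid, 64 across and 85 high, standing beyond the trays; origin at the centre of its underside
- corer: a steel cheese corer 240 long and 18 high, lying on the table on the robot's left; origin on the underside between handle (-x) and tube (+x)
Mind the look-alikes: they are no part of the job. What is shaped like the stick_3 but pink is not meant.

How it is judged:
By the outcome, as a careful person would: the job done as asked, in the order asked, and still so for the second after the job is handed in, with the robot touching nothing.
It also fails if it takes over 69 s, if anything falls off the work surface, if the arm or the gripper's body presses on something with over 40 N, if the wrist force passes 120 N, or if a joint passes its speed limit or range.

## Working session

There is one attempt and no reset: what is moved stays moved. The work goes in short steps, Python scripts to look and compute and a tool call to move; the robot and the scene stay as the last step left them, time stands still between calls to the robot, and variables do not carry over. Pictures are saved under pics/ and viewed, about 8 in all and at most 12, crops included, and the job is handed in when it is done.

Besides the shell and the picture viewer there is one more tool, called after "Call:" by a JSON object that holds its "op" and its "data", one argument or row to a line. carry_out: Moves the arm, as the interface text tells. Its arguments: {"type":"object","properties":{"steps":{"type":"array","items":{"type":"array","items":{"type":"number"}}},"grip_force":{"type":"number"}},"required":["steps"]}

```bash
mkdir -p pics; python3 - <<'E'
from workcell import env
import cv2,numpy as np
for n in("top","side"):
    d=env.read_camera(n); cv2.imwrite(f"pics/{n}0.png",cv2.resize(d["color"][:,:,::-1],(800,600),interpolation=cv2.INTER_CUBIC)); np.savez(f"{n}0.npz",**d)
    print(n,d["K"].tolist(),d["R"].round(4).tolist(),d["t"].round(4).tolist())
print(env.get_state())
E
```

```text
top [[493.8471486522939, 0.0, 258.57041984806136], [0.0, 493.8471486522939, 190.12976590884182], [0.0, 0.0, 1.0]] [[0.0025, -0.9999, -0.0098], [-0.9804, -0.0006, -0.197], [0.1969, 0.0101, -0.9804]] [0.0523, 0.5185, 1.3907]
side [[394.89398744481844, 0.0, 254.57303921634931], [0.0, 394.89398744481844, 191.74215834180464], [0.0, 0.0, 1.0]] [[-0.8616, -0.5075, 0.0118], [-0.3709, 0.6135, -0.6972], [0.3466, -0.605, -0.7168]] [0.4451, 0.1736, 1.1896]
{'clock': 0.1, 'joint_pos': array([ 1.18340292e+00,  3.13935903e-01,  4.51041156e-02,  1.30359179e+00,
       -7.84603953e-06,  1.43120526e+00]), 'qvel': array([ 1.62792971e-03, -3.75682396e-03,  1.01268496e-03,  5.56383177e-05,
        2.36042332e-05, -2.37799263e-03]), 'tau': array([ 2.02461553e-03, -4.81724310e+01,  2.99244636e+01,  1.27458310e-02,
       -1.40416128e-04, -8.63422720e-07]), 'tcp_pos': array([0.14088056, 0.55704576, 0.24949669]), 'orientation': array([ 4.09020864e-04,  7.89073252e-01,  6.14298576e-01, -7.03353590e-04]), 'wrist_force': array([-0.1068828 ,  0.48024626, -0.4192496 ]), 'ft_torque': array([-0.03519097,  0.02434312, -0.01890758]), 'finger_gap': 0.08559396475368021}
```

View pics/top0.png

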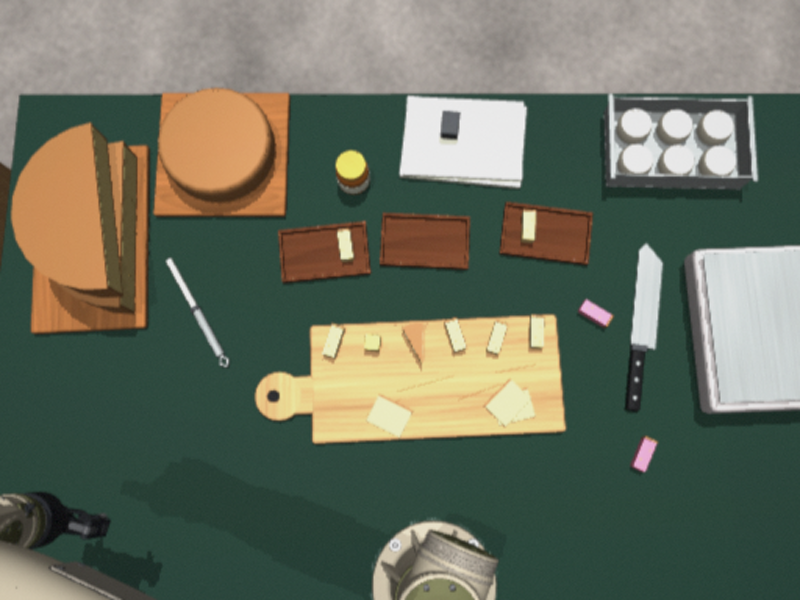

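The picture shows, from left (+y) to right: tray_a at (324,251) with its stick in the right half, the empty tray_c at (425,241), and tray_b at (546,233) with its stick in the left half. The row on the board is: stick (333,341), cube (372,343), wedge (414,340), then sticks at (456,335), (497,338) and (537,332). Next I fit box models to the colour masks.

```bash
cat > h.py <<'E'
import numpy as np,cv2
from scipy.optimize import minimize
def proj(d,P): 
    c=P@d["R"].T+d["t"]; u=c@d["K"].T; return u[:,:2]/u[:,2:]
def ray(d,uv,z):
    r=d["R"].T@np.linalg.inv(d["K"])@np.array([uv[0],uv[1],1]); C=-d["R"].T@d["t"]; return (C+r*(z-C[2])/r[2])[:2]
def box(x,y,a,z0,h,L,W):
    c,s=np.cos(a),np.sin(a)
    return np.array([[x+c*i*L/2-s*j*W/2,y+s*i*L/2+c*j*W/2,z] for z in(z0,z0+h) for i in(-1,1) for j in(-1,1)])
S=8
def sil(d,B,o,n):
    m=np.zeros((n[1]*S,n[0]*S),np.uint8); p=(proj(d,B)-o+.5)*S-.5
    cv2.fillConvexPoly(m,cv2.convexHull(np.round(p).astype(np.int32)),1); return cv2.resize(m.astype(np.float32),n,interpolation=cv2.INTER_AREA)
def fit(d,mask,uv,z0,h,L,W,r=20):
    o=np.array([int(uv[0])-r,int(uv[1])-r]); M=mask[o[1]:o[1]+2*r,o[0]:o[0]+2*r].astype(np.float32)
    n,lab,st,cen=cv2.connectedComponentsWithStats((M>0).astype(np.uint8)); k=1+np.argmax(st[1:,4]); M=(lab==k).astype(np.float32)
    x,y=ray(d,o+cen[k],z0+h*.7); best=None
    for a in np.arange(-.6,.61,.2):
        f=lambda q:np.abs(sil(d,box(q[0],q[1],q[2],z0,h,L,W),o,(2*r,2*r))-M).sum()
        R=minimize(f,[x,y,a],method="Nelder-Mead",options=dict(initial_simplex=[[x,y,a],[x+.006,y,a],[x,y+.006,a],[x,y,a+.15]],maxiter=150))
        if best is None or R.fun<best.fun: best=R
    return best.x,best.fun,M.sum()
E
python3 - <<'E'
from h import *
d=dict(np.load("top0.npz")); im=d["color"]; hsv=cv2.cvtColor(im,cv2.COLOR_RGB2HSV)
f=1/1.5625
for n,uv in dict(st=(333,335),st2=(537,325),rind=(334,352),brd=(350,400),tray=(425,241),ts=(345,245),cloth=(240,300),rim=(425,214)).items():
    print(n,hsv[int(uv[1]*f),int(uv[0]*f)],end=' ')
c=hsv[195:245,190:365]; t=hsv[125:185,170:385]
cv2.imwrite("pics/crop0.png",np.vstack([cv2.resize(x,(800,270),interpolation=cv2.INTER_CUBIC) for x in (im[125:185,172:387,::-1],im[195:245,190:365,::-1])]))
E
```

```text
st [ 30  45 234] st2 [ 30  44 234] rind [ 30  46 233] brd [ 20 110 234] tray [ 10 157 117] ts [ 30  44 234] cloth [78 93 74] rim [67 59 73]
```

View pics/crop0.png

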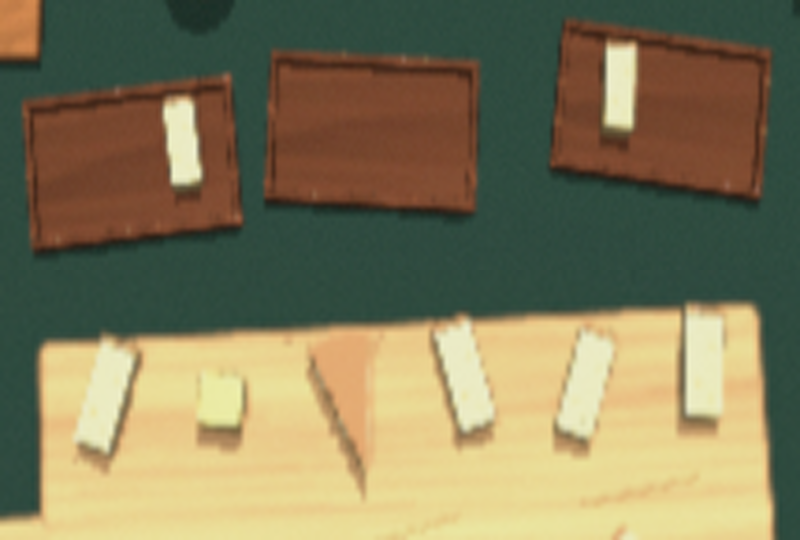

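```bash
python3 - <<'E'
from h import *
d=dict(np.load("top0.npz")); hsv=cv2.cvtColor(d["color"],cv2.COLOR_RGB2HSV)
H,Sa,V=[hsv[...,i].astype(int) for i in range(3)]
st=((Sa<75)&(abs(H-30)<6)&(V>130)).astype(np.uint8); f=1/1.5625
for n,uv in dict(s1=(333,341),s2=(456,335),s3=(497,338),s4=(537,332)).items():
    q,e,A=fit(d,st,np.array(uv)*f,.020,.024,.06,.024); print(n,q.round(4),round(e,1),A)
for n,uv in dict(s5=(345,245),s6=(529,226)).items():
    q,e,A=fit(d,st,np.array(uv)*f,.005,.024,.06,.024); print(n,q.round(4),round(e,1),A)
cl=((H<25)&(Sa>50)|(Sa<75)&(V>130)).astype(np.uint8)
for n,uv in dict(a=(324,251),c=(425,241),b=(546,233)).items():
    m=np.zeros_like(cl); u=(np.array(uv)*f).astype(int); m[u[1]-24:u[1]+24,u[0]-32:u[0]+32]=cl[u[1]-24:u[1]+24,u[0]-32:u[0]+32]
    q,e,A=fit(d,m,u,0,.015,.104,.172,r=36); print(n,q.round(4),round(e,1),A)
E
```

```text
s1 [ 0.4385  0.1892 -0.2728] 52.1 146.0
s2 [ 0.4482 -0.0435  0.252 ] 48.6 143.0
s3 [ 0.4458 -0.1197 -0.3318] 46.7 143.0
s4 [ 0.4598 -0.1958 -0.1174] 56.5 147.0
s5 [0.6313 0.1693 0.1702] 43.7 133.0
s6 [ 0.6698 -0.1883 -0.1598] 67.4 120.0
a [0.6187 0.2106 0.1072] 48.2 1966.0
c [ 0.6412  0.014  -0.048 ] 44.1 1949.0
b [ 0.6567 -0.223  -0.1283] 50.6 1951.0
```

```bash
python3 - <<'E'
from h import *
d=dict(np.load("top0.npz")); hsv=cv2.cvtColor(d["color"],cv2.COLOR_RGB2HSV)
H,Sa,V=[hsv[...,i].astype(int) for i in range(3)]
st=((Sa<75)&(abs(H-30)<6)&(V>130)).astype(np.uint8); f=1/1.5625
for n,uv,z in [("s1",(333,341),.044),("s2",(456,335),.044),("s3",(497,338),.044),("s4",(537,332),.044),("s5",(345,245),.029),("s6",(529,226),.029)]:
    u=(np.array(uv)*f).astype(int); q,e,A=fit(d,st,u,z,0,.06,.024)
    ys,xs=np.nonzero(st[u[1]-18:u[1]+18,u[0]-18:u[0]+18]); P=np.array([ray(d,(x+u[0]-18,y+u[1]-18),z) for x,y in zip(xs,ys)])
    w=np.linalg.svd(P-P.mean(0),full_matrices=False)[2][0]; R=cv2.minAreaRect((P*1000).astype(np.float32))
    print(n,q.round(4),round(e,1),A,"moments",P.mean(0).round(4),round(np.arctan2(w[1],w[0]),3),"rect",np.round(R[1],0))
E
```

```text
s1 [ 0.4352  0.1879 -0.2943] 27.3 146.0 moments [0.437  0.1874] 2.858 rect [22. 54.]
s2 [ 0.4487 -0.0423  0.2882] 28.9 143.0 moments [ 0.4479 -0.0425] -2.86 rect [54. 22.]
s3 [ 0.4436 -0.1183 -0.2958] 28.7 143.0 moments [ 0.4438 -0.1185] 2.828 rect [22. 54.]
s4 [ 0.4533 -0.1939 -0.0151] 23.4 147.0 moments [ 0.4544 -0.1937] 3.124 rect [20. 53.]
s5 [0.6279 0.1684 0.1451] 24.0 133.0 moments [0.6265 0.1683] -2.998 rect [54. 22.]
s6 [ 0.6649 -0.1864 -0.0489] 33.7 120.0 moments [ 0.6654 -0.1863] 3.096 rect [21. 51.]
```

Call:
{"op": "carry_out", "data": {
  "steps": [
    [0.05, 0, 0, 0, 0, 0, -0.124],
    [0.05, 0, 0, 0, 0, 0, -0.124],
    [0.05, -0.042, 0.035, 0, 0, 0, 0],
    [0.05, -0.042, 0.035, 0, 0, 0, 0],
    [0.05, -0.042, 0.035, 0, 0, 0, 0],
    [0.05, -0.042, 0.035, 0, 0, 0, 0],
    [0.05, -0.042, 0.035, 0, 0, 0, 0],
    [0.05, -0.042, 0.035, 0, 0, 0, 0],
    [0.05, -0.05, 0.014, 0, 0, 0, 0],
    [0.05, -0.05, 0.014, 0, 0, 0, 0],
    [0.05, -0.05, 0.014, 0.01, 0, 0, 0],
    [0.05, -0.05, 0.014, 0.02, 0, 0, 0],
    [0.05, -0.05, 0.014, 0.03, 0, 0, 0],
    [0.05, -0.05, 0.014, 0.03, 0, 0, 0],
    [0.05, -0.05, 0.014, 0.02, 0, 0, 0],
    [0.05, 0, 0, 0, 0, 0, 0]
  ],
  "grip_force": 25
}}

```text
clock: 2.1
tcp_pos: [0.4488, -0.0472, 0.1385]
orientation: [-0.001, 0.709, 0.705, -0.001]
wrist_force: [-0.3, 0.8, 0.3]
finger_gap: 0.0448
```

```bash
python3 - <<'E'
from workcell import env
import cv2,numpy as np
from scipy.spatial.transform import Rotation as R
d=env.read_camera("wrist"); np.savez("w0.npz",**d); cv2.imwrite("pics/w0.png",d["color"][:,:,::-1])
s=env.get_state(); print(s["clock"],s["tcp_pos"].round(4),R.from_quat(s["orientation"][[1,2,3,0]]).as_matrix().round(3).tolist(),s["finger_gap"])
print(d["K"].round(1).tolist(),d["R"].round(3).tolist(),d["t"].round(3))
from h import *
def wp(P):
    c=P@d["R"].T+d["t"]; r=np.hypot(c[:,0],c[:,1]); a=np.arctan2(r,c[:,2])
    return np.c_[d["K"][0,2]+d["K"][0,0]*a*c[:,0]/r, d["K"][1,2]+d["K"][1,1]*a*c[:,1]/r]
im=np.ascontiguousarray(d["color"][:,:,::-1])
for x,y,a in [(.437,.1875,-.285),(.448,-.0425,.283),(.444,-.1184,-.305),(.454,-.194,-.016)]:
    p=wp(box(x,y,a,.044,0,.06,.024)[:4])[[0,1,3,2]]; cv2.polylines(im,[p.round().astype(np.int32)],True,(255,0,0),1)
for x,y,a in [(.6187,.2106,.107),(.6412,.014,-.048),(.6567,-.223,-.128)]:
    p=wp(box(x,y,a,.015,0,.104,.172)[:4])[[0,1,3,2]]; cv2.polylines(im,[p.round().astype(np.int32)],True,(0,0,255),1)
cv2.imwrite("pics/w0o.png",cv2.resize(im,(800,600),interpolation=cv2.INTER_CUBIC))
E
```

```text
2.15 [ 0.4485 -0.0456  0.1392] [[0.003, 1.0, -0.002], [1.0, -0.003, 0.001], [0.001, -0.002, -1.0]] 0.044675667940564996
[[297.3, 0.0, 252.7], [0.0, 297.3, 193.4], [0.0, 0.0, 1.0]] [[0.005, 1.0, -0.001], [0.952, -0.004, 0.305], [0.305, -0.002, -0.952]] [ 0.045 -0.434  0.137]
```

View pics/w0o.png

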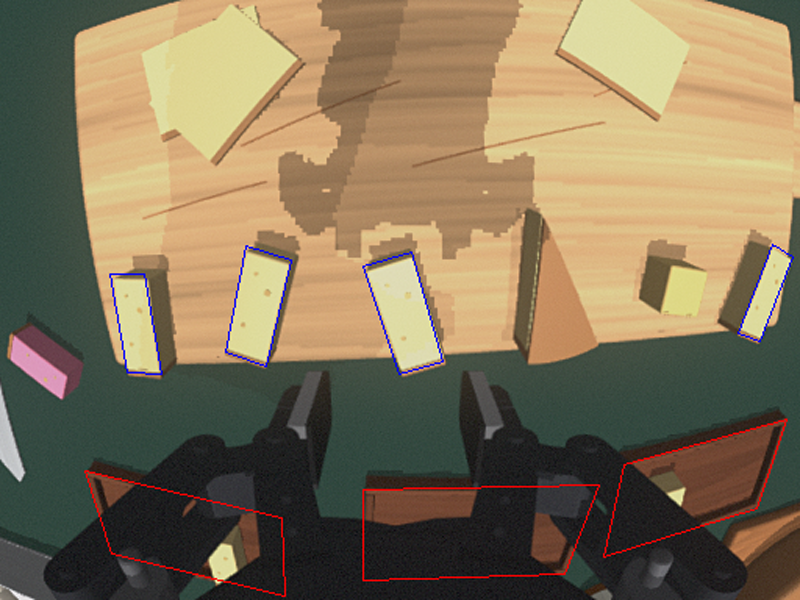

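The overlay matches all the sticks to within 1–2 mm. From left to right it shows stick 4 (140,325), stick 3 (258,305), stick 2 (403,312), the wedge, the cube and stick 1 (765,293). I grasp stick 2 for tray_c.

Call:
{"op": "carry_out", "data": {
  "steps": [
    [0.05, 0.003, 0, 0.02, 0, 0, -0.1415],
    [0.05, 0, 0, 0.025, 0, 0, -0.1415],
    [0.05, 0, 0, 0.025, 0, 0, 0],
    [0.05, 0, 0, 0.02, 0, 0, 0],
    [0.05, 0, 0, 0.0085, 0, 0, 0],
    [0.05, 0, 0, 0, 0, 0, 0],
    [-0.8, 0, 0, 0, 0, 0, 0],
    [-0.8, 0, 0, 0, 0, 0, 0],
    [-0.8, 0, 0, 0, 0, 0, 0],
    [-0.8, 0, 0, 0, 0, 0, 0]
  ]
}}

```text
clock: 3.4
tcp_pos: [0.4501, -0.0415, 0.0428]
orientation: [0.001, 0.6, 0.8, 0.001]
wrist_force: [-0.3, 0.4, 5.8]
finger_gap: 0.0234
```

Call:
{"op": "carry_out", "data": {
  "steps": [
    [-0.8, 0, 0, -0.01, 0, 0, 0],
    [-0.8, 0, 0, -0.02, 0, 0, 0],
    [-0.8, 0, 0, -0.02, 0, 0, 0.1415],
    [-0.8, 0, 0, -0.01, 0, 0, 0.1415],
    [-0.8, 0.003, 0.03, 0, 0, 0, 0],
    [-0.8, 0.004, 0.045, 0, 0, 0, 0],
    [-0.8, 0.004, 0.045, 0, 0, 0, 0],
    [-0.8, 0.004, 0.04, 0, 0, 0, 0],
    [-0.8, 0.003, 0.03, 0, 0, 0, 0.048],
    [-0.8, 0, 0, 0, 0, 0, 0],
    [-0.8, 0, 0, 0, 0, 0, 0]
  ]
}}

```text
clock: 4.78
tcp_pos: [0.6382, -0.0234, 0.1016]
orientation: [-0.001, 0.724, 0.69, -0.001]
wrist_force: [0.2, -0.8, -0.7]
finger_gap: 0.0238
```

```bash
python3 - <<'E'
from workcell import env
import cv2,numpy as np
d=env.read_camera("side"); d2=env.read_camera("wrist"); 
cv2.imwrite("pics/p1.png",np.hstack([cv2.resize(x["color"][:,:,::-1],(400,300),interpolation=cv2.INTER_AREA) for x in(d,d2)]))
s=env.get_state(); print(s["tcp_pos"],s["wrist_force"],s["finger_gap"])
E
```

```text
[ 0.6379865  -0.02343282  0.10182321] [-0.39567801  0.84406208  0.24175792] 0.023559920496285892
```

View pics/p1.png

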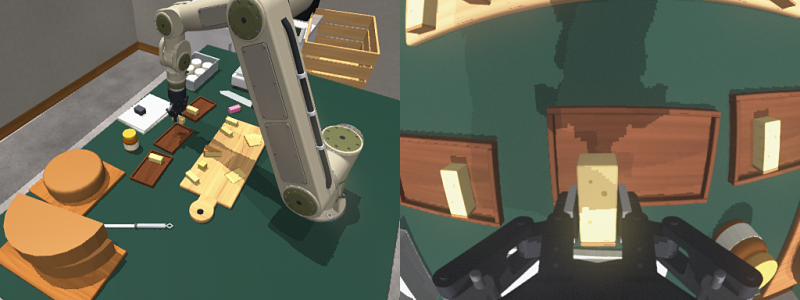

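The stick is held level over the -y half of tray_c (right-hand image, (597,200)). Lowering it gently.

Call:
{"op": "carry_out", "data": {
  "steps": [
    [-0.8, 0, 0, 0.025, 0, 0, 0],
    [-0.8, 0, 0, 0.025, 0, 0, 0],
    [-0.8, 0, 0, 0.013, 0, 0, 0],
    [-0.8, 0, 0, 0.006, 0, 0, 0],
    [-0.8, 0, 0, 0.003, 0, 0, 0],
    [-0.8, 0, 0, 0.001, 0, 0, 0],
    [-0.8, 0, 0, 0, 0, 0, 0]
  ]
}}

```text
clock: 5.75
tcp_pos: [0.6396, -0.0235, 0.0293]
orientation: [0.0, 0.724, 0.69, 0.0]
wrist_force: [0.6, -0.3, -0.5]
finger_gap: 0.0232
```

Call:
{"op": "carry_out", "data": {
  "steps": [
    [-0.8, 0, 0, 0.001, 0, 0, 0],
    [-0.8, 0, 0, 0, 0, 0, 0]
  ]
}}

```text
clock: 6.0
tcp_pos: [0.6392, -0.0234, 0.0279]
orientation: [0.0, 0.724, 0.69, 0.0]
wrist_force: [0.1, 0.5, -1.0]
finger_gap: 0.0237
```

Call:
{"op": "carry_out", "data": {
  "steps": [
    [-0.8, 0, 0, 0.001, 0, 0, 0],
    [-0.8, 0, 0, 0, 0, 0, 0]
  ]
}}

```text
clock: 6.25
tcp_pos: [0.6393, -0.0234, 0.0278]
orientation: [0.0, 0.724, 0.69, 0.0]
wrist_force: [-2.4, 0.9, 5.1]
finger_gap: 0.0239
```

Call:
{"op": "carry_out", "data": {
  "steps": [
    [-0.36, 0, 0, 0, 0, 0, 0],
    [-0.26, 0, 0, 0, 0, 0, 0],
    [-0.16, 0, 0, 0, 0, 0, 0],
    [-0.16, 0, 0, 0, 0, 0, 0],
    [-0.16, 0, 0, -0.015, 0, 0, 0],
    [-0.16, 0, 0, -0.03, 0, 0, 0],
    [0.05, 0, 0, -0.03, 0, 0, -0.048],
    [0.05, 0.02, -0.02, 0, 0, 0, 0],
    [0.05, 0.035, -0.034, 0, 0, 0, 0],
    [0.05, 0.035, -0.034, 0, 0, 0, 0],
    [0.05, 0.035, -0.034, 0, 0, 0, 0],
    [0.05, 0.035, -0.034, 0, 0, 0, 0],
    [0.05, 0.035, -0.03, 0, 0, 0, 0],
    [0.05, 0.0165, -0.015, 0, 0, 0, 0.1425],
    [0.05, 0, 0, 0, 0, 0, 0.1425],
    [0.05, 0, 0, 0, 0, 0, 0],
    [0.05, 0, 0, 0, 0, 0, 0]
  ]
}}

```text
clock: 8.38
tcp_pos: [0.4387, 0.188, 0.1024]
orientation: [0.0, 0.8, 0.6, 0.001]
wrist_force: [0.2, -0.3, -0.2]
finger_gap: 0.045
```

```bash
cat > v.py <<'E'
from workcell import env
from h import *
import sys
d=env.read_camera("wrist"); t=env.read_camera("top")
def wp(P):
    c=P@d["R"].T+d["t"]; r=np.hypot(c[:,0],c[:,1]); a=np.arctan2(r,c[:,2])
    return np.c_[d["K"][0,2]+d["K"][0,0]*a*c[:,0]/r, d["K"][1,2]+d["K"][1,1]*a*c[:,1]/r]
im=np.ascontiguousarray(d["color"][:,:,::-1])
for x,y,a in [(.438,.1875,-.285),(.444,-.1184,-.305),(.454,-.194,-.016)]:
    p=wp(box(x,y,a,.044,0,.06,.024)[:4])[[0,1,3,2]]; cv2.polylines(im,[p.round().astype(np.int32)],True,(255,0,0),1)
for x,y,a in [(.6187,.2106,.107),(.6412,.014,-.048),(.6567,-.223,-.128)]:
    p=wp(box(x,y,a,.015,0,.104,.172)[:4])[[0,1,3,2]]; cv2.polylines(im,[p.round().astype(np.int32)],True,(0,0,255),1)
top=t["color"][115:255,165:390,::-1]
cv2.imwrite(sys.argv[1],np.hstack([cv2.resize(im,(400,300),interpolation=cv2.INTER_AREA),cv2.resize(top,(400,300),interpolation=cv2.INTER_CUBIC)]))
s=env.get_state(); print(s["clock"],s["tcp_pos"].round(4),s["wrist_force"].round(1),s["finger_gap"])
E
python3 v.py pics/v1.png
```

```text
8.475 [0.4385 0.1878 0.1021] [-0.4  0.1 -0.5] 0.04487698532665718
```

View pics/v1.png

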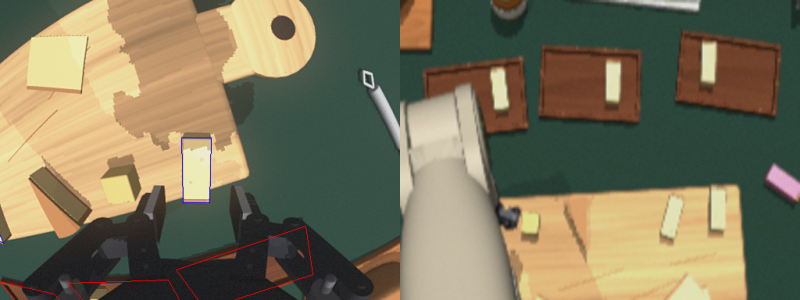

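The right half shows stick 2 lying in tray_c's -y half (613,82). The left half shows the jaws straddling stick 1 at (197,170), clear of the cube.

Call:
{"op": "carry_out", "data": {
  "steps": [
    [0.05, 0, 0, 0.02, 0, 0, 0],
    [0.05, 0, 0, 0.022, 0, 0, 0],
    [0.05, 0, 0, 0.0125, 0, 0, 0],
    [0.05, 0, 0, 0.005, 0, 0, 0],
    [0.05, 0, 0, 0, 0, 0, 0],
    [-0.8, 0, 0, 0, 0, 0, 0],
    [-0.8, 0, 0, 0, 0, 0, 0],
    [-0.8, 0, 0, 0, 0, 0, 0],
    [-0.8, 0, 0, -0.01, 0, 0, 0],
    [-0.8, 0, 0, -0.02, 0, 0, 0],
    [-0.8, 0, 0, -0.02, 0, 0, -0.1425],
    [-0.8, 0, 0, -0.01, 0, 0, -0.1425],
    [-0.8, 0.01, 0.03, 0, 0, 0, 0],
    [-0.8, 0.015, 0.04, 0, 0, 0, 0],
    [-0.8, 0.015, 0.04, 0, 0, 0, 0],
    [-0.8, 0.013, 0.0386, 0, 0, 0, 0],
    [-0.8, 0.008, 0.028, 0, 0, 0, -0.107],
    [-0.8, 0, 0, 0, 0, 0, 0],
    [-0.8, 0, 0, 0, 0, 0, 0]
  ]
}}

```text
clock: 10.85
tcp_pos: [0.6136, 0.2488, 0.102]
orientation: [-0.001, 0.669, 0.744, -0.001]
wrist_force: [-0.3, 0.5, -0.8]
finger_gap: 0.0236
```

Stick 1 is held at 23.6 mm. Lowering it into tray_a, from a commanded height of 0.1015 to 0.0275 m, then feeling for contact.

Call:
{"op": "carry_out", "data": {
  "steps": [
    [-0.8, 0, 0, 0.025, 0, 0, 0],
    [-0.8, 0, 0, 0.025, 0, 0, 0],
    [-0.8, 0, 0, 0.014, 0, 0, 0],
    [-0.8, 0, 0, 0.007, 0, 0, 0],
    [-0.8, 0, 0, 0.003, 0, 0, 0],
    [-0.8, 0, 0, 0, 0, 0, 0],
    [-0.8, 0, 0, 0.0005, 0, 0, 0],
    [-0.8, 0, 0, 0, 0, 0, 0]
  ]
}}

```text
clock: 11.85
tcp_pos: [0.615, 0.2492, 0.0283]
orientation: [0.0, 0.668, 0.744, 0.0]
wrist_force: [0.9, 1.1, 0.5]
finger_gap: 0.0232
```

Call:
{"op": "carry_out", "data": {
  "steps": [
    [-0.8, 0, 0, 0.0005, 0, 0, 0],
    [-0.8, 0, 0, 0.0005, 0, 0, 0],
    [-0.8, 0, 0, 0, 0, 0, 0]
  ]
}}

```text
clock: 12.22
tcp_pos: [0.615, 0.2491, 0.0281]
orientation: [0.0, 0.668, 0.744, 0.0]
wrist_force: [-2.1, -1.3, 6.6]
finger_gap: 0.0236
```

Call:
{"op": "carry_out", "data": {
  "steps": [
    [-0.36, 0, 0, 0, 0, 0, 0],
    [-0.26, 0, 0, 0, 0, 0, 0],
    [-0.16, 0, 0, 0, 0, 0, 0],
    [-0.16, 0, 0, 0, 0, 0, 0],
    [-0.16, 0, 0, -0.015, 0, 0, 0],
    [-0.16, 0, 0, -0.03, 0, 0, 0],
    [0.05, 0, 0, -0.03, 0, 0, 0.107],
    [0.05, -0.025, -0.01, 0, 0, 0, 0],
    [0.05, -0.045, -0.016, 0, 0, 0, 0],
    [0.05, -0.045, -0.016, 0, 0, 0, 0],
    [0.05, -0.045, -0.016, 0, 0, 0, 0],
    [0.05, -0.045, -0.016, 0, 0, 0, 0],
    [0.05, -0.045, -0.016, 0, 0, 0, 0],
    [0.05, -0.045, -0.016, 0, 0, 0, 0],
    [0.05, -0.045, -0.016, 0, 0, 0, 0],
    [0.05, -0.045, -0.016, 0, 0, 0, 0],
    [0.05, -0.035, -0.012, 0, 0, 0, 0],
    [0.05, -0.0225, -0.0095, 0, 0, 0, 0.016],
    [0.05, 0, 0, 0, 0, 0, 0],
    [0.05, 0, 0, 0, 0, 0, 0]
  ]
}}

```text
clock: 14.72
tcp_pos: [0.4556, -0.1931, 0.1024]
orientation: [0.0, 0.713, 0.702, 0.0]
wrist_force: [0.5, 0.0, 0.9]
finger_gap: 0.0446
```

```bash
python3 v.py pics/v2.png
```

```text
14.825 [ 0.4557 -0.1926  0.1021] [ 0.4 -0.1  1.1] 0.04470581375330282
```

View pics/v2.png

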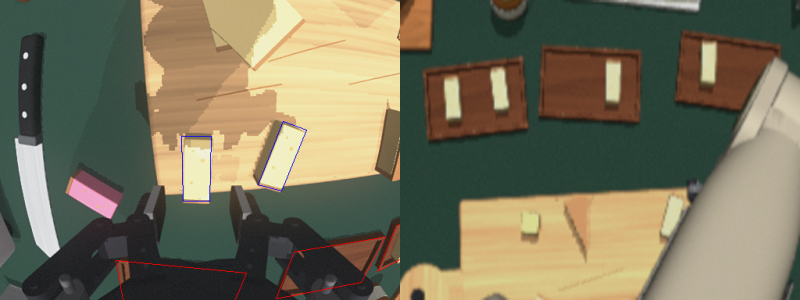

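The right half shows tray_a holding two sticks, (452,100) and (500,90). The left half shows the jaws straddling stick 4 at (197,170), with stick 3 clear at (280,155).

Call:
{"op": "carry_out", "data": {
  "steps": [
    [0.05, 0, 0, 0.02, 0, 0, 0],
    [0.05, 0, 0, 0.022, 0, 0, 0],
    [0.05, 0, 0, 0.0125, 0, 0, 0],
    [0.05, 0, 0, 0.005, 0, 0, 0],
    [0.05, 0, 0, 0, 0, 0, 0],
    [-0.8, 0, 0, 0, 0, 0, 0],
    [-0.8, 0, 0, 0, 0, 0, 0],
    [-0.8, 0, 0, 0, 0, 0, 0],
    [-0.8, 0, 0, -0.01, 0, 0, 0],
    [-0.8, 0, 0, -0.02, 0, 0, 0],
    [-0.8, 0, 0, -0.03, 0, 0, -0.016],
    [-0.8, -0.01, 0.03, 0, 0, 0, 0],
    [-0.8, -0.016, 0.045, 0, 0, 0, 0],
    [-0.8, -0.016, 0.045, 0, 0, 0, 0],
    [-0.8, -0.015, 0.045, 0, 0, 0, 0],
    [-0.8, -0.01, 0.032, 0, 0, 0, 0.128],
    [-0.8, 0, 0, 0, 0, 0, 0],
    [-0.8, 0, 0, 0, 0, 0, 0]
  ]
}}

```text
clock: 17.08
tcp_pos: [0.6514, -0.26, 0.1019]
orientation: [-0.001, 0.75, 0.661, -0.0]
wrist_force: [0.5, 0.1, 0.2]
finger_gap: 0.0236
```

Call:
{"op": "carry_out", "data": {
  "steps": [
    [-0.8, 0, 0, 0.025, 0, 0, 0],
    [-0.8, 0, 0, 0.025, 0, 0, 0],
    [-0.8, 0, 0, 0.014, 0, 0, 0],
    [-0.8, 0, 0, 0.007, 0, 0, 0],
    [-0.8, 0, 0, 0.003, 0, 0, 0],
    [-0.8, 0, 0, 0.0005, 0, 0, 0],
    [-0.8, 0, 0, 0.0005, 0, 0, 0],
    [-0.8, 0, 0, 0, 0, 0, 0]
  ]
}}

```text
clock: 18.08
tcp_pos: [0.6528, -0.2607, 0.0281]
orientation: [0.001, 0.751, 0.661, 0.0]
wrist_force: [-0.4, 0.2, 1.5]
finger_gap: 0.0233
```

Call:
{"op": "carry_out", "data": {
  "steps": [
    [-0.8, 0, 0, 0.0005, 0, 0, 0],
    [-0.36, 0, 0, 0, 0, 0, 0],
    [-0.26, 0, 0, 0, 0, 0, 0],
    [-0.16, 0, 0, 0, 0, 0, 0],
    [-0.16, 0, 0, 0, 0, 0, 0],
    [-0.16, 0, 0, -0.015, 0, 0, 0],
    [-0.16, 0, 0, -0.03, 0, 0, 0],
    [0.05, 0, 0, -0.03, 0, 0, -0.128],
    [0.05, 0.018, -0.02, 0, 0, 0, 0],
    [0.05, 0.026, -0.04, 0, 0, 0, 0],
    [0.05, 0.026, -0.04, 0, 0, 0, 0],
    [0.05, 0.026, -0.04, 0, 0, 0, 0],
    [0.05, 0.026, -0.04, 0, 0, 0, 0],
    [0.05, 0.0206, -0.027, 0, 0, 0, 0.1525],
    [0.05, 0, 0, 0, 0, 0, 0.1525],
    [0.05, 0, 0, 0, 0, 0, 0],
    [0.05, 0, 0, 0, 0, 0, 0]
  ]
}}

```text
clock: 20.2
tcp_pos: [0.4461, -0.1183, 0.1025]
orientation: [0.001, 0.806, 0.593, 0.0]
wrist_force: [0.2, 0.0, -1.2]
finger_gap: 0.0448
```

```bash
python3 v.py pics/v3.png
```

```text
20.3 [ 0.4458 -0.1182  0.102 ] [-0.1  1.3 -0.2] 0.04465427405842279
```

View pics/v3.png

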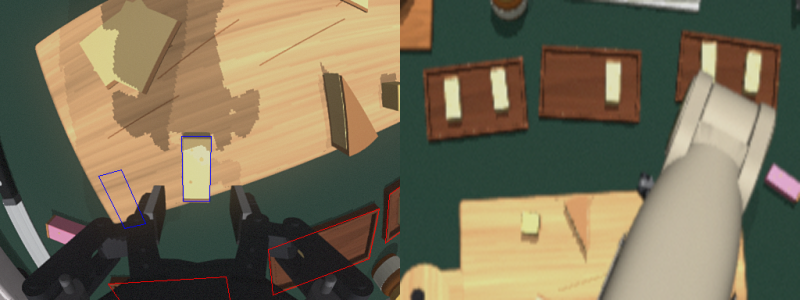

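The right half shows two sticks in tray_b, (709,62) and (752,70). The jaws straddle stick 3 at (197,170). It goes to tray_c's +y half.

Call:
{"op": "carry_out", "data": {
  "steps": [
    [0.05, 0, 0, 0.02, 0, 0, 0],
    [0.05, 0, 0, 0.022, 0, 0, 0],
    [0.05, 0, 0, 0.0125, 0, 0, 0],
    [0.05, 0, 0, 0.005, 0, 0, 0],
    [0.05, 0, 0, 0, 0, 0, 0],
    [-0.8, 0, 0, 0, 0, 0, 0],
    [-0.8, 0, 0, 0, 0, 0, 0],
    [-0.8, 0, 0, 0, 0, 0, 0],
    [-0.8, 0, 0, -0.01, 0, 0, 0],
    [-0.8, 0, 0, -0.02, 0, 0, 0],
    [-0.8, 0, 0, -0.02, 0, 0, -0.1525],
    [-0.8, 0, 0, -0.01, 0, 0, -0.1525],
    [-0.8, 0.02, 0.028, 0, 0, 0, 0],
    [-0.8, 0.035, 0.04, 0, 0, 0, 0],
    [-0.8, 0.035, 0.04, 0, 0, 0, 0],
    [-0.8, 0.035, 0.04, 0, 0, 0, 0],
    [-0.8, 0.03, 0.033, 0, 0, 0, 0],
    [-0.8, 0.0154, 0.017, 0, 0, 0, 0.048],
    [-0.8, 0, 0, 0, 0, 0, 0],
    [-0.8, 0, 0, 0, 0, 0, 0]
  ]
}}

```text
clock: 22.8
tcp_pos: [0.6423, 0.0522, 0.1022]
orientation: [-0.0, 0.724, 0.69, -0.001]
wrist_force: [-0.4, -0.2, -0.6]
finger_gap: 0.0234
```

Call:
{"op": "carry_out", "data": {
  "steps": [
    [-0.8, 0, 0, 0.025, 0, 0, 0],
    [-0.8, 0, 0, 0.025, 0, 0, 0],
    [-0.8, 0, 0, 0.014, 0, 0, 0],
    [-0.8, 0, 0, 0.007, 0, 0, 0],
    [-0.8, 0, 0, 0.003, 0, 0, 0],
    [-0.8, 0, 0, 0.0005, 0, 0, 0],
    [-0.8, 0, 0, 0.0005, 0, 0, 0],
    [-0.8, 0, 0, 0, 0, 0, 0]
  ]
}}

```text
clock: 23.8
tcp_pos: [0.6438, 0.0526, 0.028]
orientation: [0.0, 0.724, 0.69, 0.0]
wrist_force: [1.3, -0.2, 1.9]
finger_gap: 0.0235
```

Call:
{"op": "carry_out", "data": {
  "steps": [
    [-0.8, 0, 0, 0.0005, 0, 0, 0],
    [-0.36, 0, 0, 0, 0, 0, 0],
    [-0.26, 0, 0, 0, 0, 0, 0],
    [-0.16, 0, 0, 0, 0, 0, 0],
    [-0.16, 0, 0, 0, 0, 0, 0],
    [-0.16, 0, 0, -0.015, 0, 0, 0],
    [-0.16, 0, 0, -0.03, 0, 0, 0],
    [-0.16, 0, 0, -0.04, 0, 0, 0],
    [-0.16, 0, 0, -0.04, 0, 0, 0],
    [-0.16, 0.01, -0.03, -0.04, 0, 0, 0],
    [-0.16, 0.03, -0.04, -0.03, 0, 0, 0],
    [-0.16, 0.04, -0.04, 0, 0, 0, 0],
    [-0.16, 0.04, -0.04, 0, 0, 0, 0],
    [-0.16, 0.04, -0.04, 0, 0, 0, 0],
    [-0.16, 0.04, -0.04, 0, 0, 0, 0],
    [-0.16, 0.04, -0.04, 0, 0, 0, 0],
    [-0.16, 0.04, -0.03, 0, 0, 0, 0],
    [-0.16, 0.04, 0, 0, 0, 0, 0],
    [-0.16, 0, 0, 0, 0, 0, 0],
    [-0.16, 0, 0, 0, 0, 0, 0]
  ]
}}

```text
clock: 26.3
tcp_pos: [0.3587, 0.3863, 0.2224]
orientation: [0.0, 0.724, 0.69, 0.0]
wrist_force: [-0.1, -0.4, 0.5]
finger_gap: 0.0361
```

```bash
python3 - <<'E'
from workcell import env
from h import *
d=env.read_camera("top"); s=env.get_state(); print(s["clock"],s["tcp_pos"].round(3),s["wrist_force"].round(1),s["finger_gap"])
o=dict(np.load("top0.npz"))["color"]
w=env.read_camera("side")["color"]
c=lambda x:cv2.resize(x[115:255,165:390,::-1],(400,300),interpolation=cv2.INTER_CUBIC)
cv2.imwrite("pics/end.png",np.vstack([np.hstack([c(o),c(d["color"])]),cv2.resize(w[100:250,130:350,::-1],(800,300),interpolation=cv2.INTER_CUBIC)]))
hsv=cv2.cvtColor(d["color"],cv2.COLOR_RGB2HSV); H,Sa,V=[hsv[...,i].astype(int) for i in range(3)]; f=1/1.5625
cl=((H<25)&(Sa>50)|(Sa<75)&(V>130)).astype(np.uint8)
for n,uv in dict(a=(324,251),c=(425,241),b=(546,233)).items():
    m=np.zeros_like(cl); u=(np.array(uv)*f).astype(int); m[u[1]-24:u[1]+24,u[0]-32:u[0]+32]=cl[u[1]-24:u[1]+24,u[0]-32:u[0]+32]
    q,e,A=fit(d,m,u,0,.015,.104,.172,r=36); print(n,q.round(4),round(e,1),A)
st=((Sa<75)&(abs(H-30)<6)&(V>130)).astype(np.uint8)
for X,Y in [(.639,-.024),(.6146,.2484),(.6518,-.2607),(.643,.052),(.628,.1684),(.665,-.1864)]:
    u=proj(d,np.array([[X,Y,.029]]))[0]; q,e,A=fit(d,st,u,.029,0,.06,.024,r=13); print((X,Y),q.round(4),round(e,1),A)
E
```

```text
26.35 [0.359 0.386 0.222] [ 0.3 -0.4 -0. ] 0.036218674334499934
a [0.6187 0.2109 0.1074] 51.5 1962.0
c [ 0.6412  0.0139 -0.0481] 47.7 1950.0
b [ 0.6567 -0.2232 -0.1281] 53.7 1948.0
(0.639, -0.024) [ 0.6366 -0.0243 -0.0179] 29.2 126.0
(0.6146, 0.2484) [0.6143 0.248  0.0963] 26.1 130.0
(0.6518, -0.2607) [ 0.6515 -0.2607 -0.1413] 27.3 128.0
(0.643, 0.052) [ 0.6421  0.0511 -0.0117] 23.2 131.0
(0.628, 0.1684) [0.6256 0.1683 0.1483] 24.2 133.0
(0.665, -0.1864) [ 0.6649 -0.1864 -0.0489] 33.7 120.0
```

View pics/end.png

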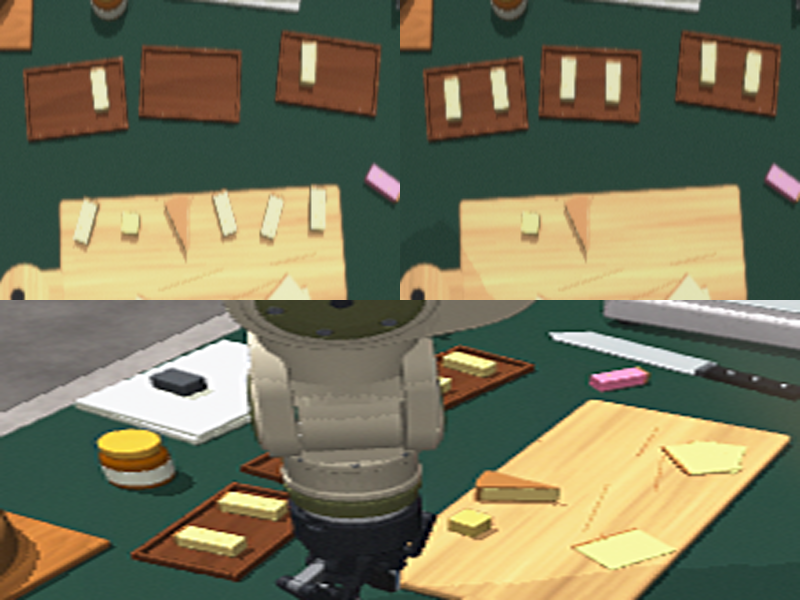

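The picture (before at top left, after at top right) shows two sticks lying flat in each tray: (452,100)/(500,90), (568,80)/(613,82) and (709,62)/(752,70). The trays, served sticks, cube, wedge and jar have not moved, so I hand in.

```bash
python3 -c "
from workcell import env
print(env.hand_in())"
```

```text
the job is handed in; nothing more can be done
None
```

All three trays now hold two cheese sticks each, and the job was handed in at about 26 s on the robot's clock, against the 69 s limit. I dealt them one at a time: first to the empty tray_c, then the last round to tray_a, tray_b and tray_c. Each stick was lowered until light contact before release; the highest wrist force I read was about 7 N.

- **Placing:** the final pictures show the sticks lying separately on the tray floors. The four dealt sticks measure within about 3 mm of where I meant to put them. In the side view the arm hid tray_c and part of tray_b, so those were checked from above only.
- **Left in place:** the trays and the two served sticks measure the same as at the start, to within about 2 mm. By eye, the cube, wedge and jar look unmoved; I took no measurements of those, nor of the knife and corer.
- **Disagreements:** the fitted angles of the two sticks in tray_c came out about 0.03 rad off the intended angle. That is no more than the coarse picture allows. No check failed.

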